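# Seat a resistor in the test cradle and switch the selector to full test

### The arm

A 7-joint arm with a two-finger parallel gripper is mounted at the origin on the work surface. World frame = base frame: x ahead of the robot, y to its left, z up, the work surface at z = 0. Lengths are in m, angles in rad, forces in N, time in s.
With the tool pointing down it reaches from about 0.4 to 0.85 m from the base axis. Payload 4.5 kg.
Tool frame: the origin (TCP) lies between the finger pads; the fingertips stand 11 mm ahead of it and the grasp point (between the pads) lies 8 mm behind it (r.nose_length is the distance from the TCP to the fingertips, in m); z points along the fingers, y is the line along which they close (so a half turn about z gives the same grasp; the last joint's range is limited). The gripper opens to 88 mm and grips with 3 to 60 N. Pads are 18 mm wide; open, the fingers measure 123 mm over their backs; the gripper's body (75 mm by 187 mm) begins 45 mm behind the grasp point.
Start: joints at [1.143, 0.689, -0.195, 1.565, 0.157, 0.902, -0.215], TCP at [0.279, -0.56, 0.25] pointing down, gripper open.
Joint ranges: [-3.01, 3.01], [-0.46, 2.08], [-1.47, 1.51], [0.13, 2.56], [-1, 4.14], [0.04, 2.09], [-2.66, 2.66]. Speed limits (rad/s): [2.57, 2.57, 3.14, 3.14, 3.14, 3.14, 3.14].

### API

Orientations are given as a unit quaternion [x, y, z, w].
In Python, from plant import get_state, snapshot, camera_model, r gives the robot as it stands.
- The arm moves only by the shell command python3 -m inch 'ROWS' [FORCE]. ROWS is text: rows parted by semicolons, each of 7 numbers parted by spaces: the opening, from -1 (shut) to 1 (fully open), then the shift along the tool's x, y, z in m, then the turn, a rotation vector about the tool's x, y, z in rad. A call has 1 to 20 rows; each row shifts and turns the commanded pose from where the row before left it, along the tool's axes as they then stand; what a row does not reach is not made up. A row lasts 1/12 s, in which the tool goes at most 41.7 mm and 7.16 degrees, less where a joint would pass 70% of its speed; a pose out of reach is approached as far as the arm can. A call is refused whole if a number of a shift passes 0.0417 or a number of a turn 0.125, either way. A call with a gripper value outside its range is refused whole. The fingers move at their own pace and stop on an object; FORCE is the grip in N (left out, the last holds). Time passes only in rows, so rows that do not move let the fingers close. It gives the time, the measured TCP pose, the force, the opening and the grip force at its end, in the units of the state.
- get_state(): the state, without advancing time (a new reading comes with each control period).
- snapshot(name): name is "side" or "top"; returns (picture, depth): 420x560x3 uint8, red, green, blue; 420x560 float32, m along the optical axis (not along the pixel's ray), 0 where there is no reading.
- camera_model(name): a dict with "intrinsics" (3x3 intrinsics, pixels), "view" (4x4, takes a point from world to camera coordinates). Camera axes: x right, y down, z forward; pixel columns grow to the right and rows downward; lengths in m; the calibration is good to about 2 mm. A picture is of the moment at which its call begins. camera_model takes no time and is no camera call.
- r.finish_job(): hands the job in; it is judged then, once.
The state is a dict: "clock": time; "q": joint angles; "qd": joint speeds; "joint_torque": joint torques, N m; "tool_pos": TCP position; "eef_rot": TCP orientation; "contact_force": force on the tool from outside, world axes, zero at the start; "moment": the same for the moment, N m; "opening": opening from 0.0 (shut) to 1.0 (fully open); "finger_force": force on a finger pad.
Only numpy, scipy, OpenCV 4.12 (cv2) and the standard library are available. Lean on these libraries where they do the work, as an engineer would, in place of code of your own. Each camera call takes 0.05 s, during which the arm holds its last target. There are 200 camera calls.

### The job

Get the resistor test ready to run: with a fingertip, push the white resistor along its cradle until its end rests against the copper contact. Only then push the red-gripped lever on the grey selector box past its first detent, all the way to the second stop at the green mark. Only push, do not pick anything up, leave the resistor against the contact, and do not shift the other things on the bench.

Things in the scene. Friction and masses are not known exactly. Their poses are not given: they have to be found in the camera images.
- cradle: fixed cradle: blue base board 270 x 75 mm, 8 mm thick, two black guide rails along x (inner gap 41 mm, tops 22 mm above the bench), copper contact block (50 mm wide, top 50 mm up) across the +x end. Origin at the centre of its underside; +x is the pushing direction, roughly away from the robot (yaw varies 0.35 rad either way); the -x end is open
- contact_face (a point): centre of the copper contact face that the resistor must meet, 115 mm along +x from the cradle's origin, 27 mm above the bench; axes as the cradle
- resistor_tail (a point): centre of the free end face (towards the cradle's -x) of the white resistor lying loose between the rails: rigid cylinder 38 mm in diameter, 140 mm long, 0.2 to 0.4 kg, steel bands near its ends, a flat dark disc on each end face (no real hole). Its axis lies 27 mm above the bench, its top 46 mm. Pushing takes 1 to 4 N
- resistor_nose (a point): centre of the resistor's other end face, which must come against the copper contact (35 to 85 mm away at the start); the resistor moves along the cradle's x axis
- selector_box: fixed grey box 150 x 150 mm, top 55 mm above the bench, carrying the lever. Origin at the centre of its underside; yaw varies 0.35 rad either way. White, yellow and green dots on top mark off, first detent and second stop. Two steel pins 45 mm from the pivot (tops 73 mm above the bench) stand just outside the ends of the lever's swing
- lever_pivot (a point): the lever's vertical turning axis, at the level of the box top, 30 mm along +x from the box's origin
- lever_grip (a point): middle of the lever's upright red grip, a rigid rod 22 mm in diameter spanning 75 to 121 mm above the bench (this point is 98 mm up), 95 mm from the pivot axis, at the end of a flat steel arm 63 to 73 mm above the bench. It starts over the white dot and moves along a level arc
- stage_lever (a joint): lever angle (rad), counterclockwise from above: 0 off (white, start), 0.45 first detent (yellow), 0.90 second stop (green, hard). At 0.45 the arm points to the box's -x; the grip moves to the box's -y. Sprung into each: about 5.5 N at the grip leaves off, then it snaps to 0.45; about 8 N leaves the first detent; past 0.78 it snaps to 0.90 and stays, short of 0.7 it falls back
- spare_resistor: bystander, leave alone: spare white resistor standing on end between the task's things, 38 mm diameter, 140 mm tall; origin at the centre of its foot
- spool: bystander, leave alone: small black spool of copper wire standing upright, 56 mm diameter, 46 mm tall; origin at the centre of its underside
- tin: bystander, leave alone: amber jar with a steel cap, 60 mm diameter, 70 mm tall; origin at the centre of its underside
- mug: bystander, leave alone: blue mug, 80 mm diameter, 90 mm tall; origin at the centre of its underside
- spanner: bystander, leave alone: steel spanner lying on the bench; origin at its underside, x along it
- screwdriver: bystander, leave alone: screwdriver with an orange handle lying between the cradle and the box; origin at its underside, x along it
Mind the look-alikes: they are no part of the job. Leave any pink or turquoise look-alike of the part that bears resistor_tail alone.

How it is judged:
On the way, in this order (a step that is already met when the one before it is completed fails the run):
1. the resistor lies against the copper contact, the lever still off (x of resistor_nose in the frame of contact_face above -0.004 m and z of resistor_nose in the frame of contact_face below 0.006 m and y of resistor_nose in the frame of contact_face between -0.006 and 0.006 m and value of joint stage_lever below 0.25 rad), for 0.2 s.
2. the lever is at its second stop (value of joint stage_lever above 0.84 rad), for 0.2 s.
At the end, for the whole second after the job is handed in: the resistor's end face is within 4 mm of the copper contact, lying between the rails, and the lever is at rest within 0.06 rad (about 6 mm at the grip) of its second stop (x of resistor_nose in the frame of contact_face above -0.004 m and z of resistor_nose in the frame of contact_face below 0.006 m and y of resistor_nose in the frame of contact_face between -0.006 and 0.006 m and value of joint stage_lever above 0.84 rad and not (velocity of joint stage_lever above 0.05 rad/s) and velocity of joint stage_lever above -0.05 rad/s); the robot touches nothing.
It fails at once if the lever was moved towards the first detent while the resistor was not against the contact (gap over 6 mm) (value of joint stage_lever above 0.25 rad and x of resistor_nose in the frame of contact_face below -0.006 m).
It fails at once if the resistor was lifted out of its cradle (an end raised by more than 12 mm) (height (world z) of any of resistor_nose, resistor_tail above 0.039 m).
It fails at once if another thing on the bench was shifted by more than 25 mm (distance of any of spare_resistor, spool, tin, mug, spanner, screwdriver from where it was at the start of the episode above 0.025 m).
It also fails if it takes over 45 s, if anything falls off the work surface, if the arm or the gripper's body presses on something with over 40 N, if the wrist force passes 120 N, or if a joint passes its speed limit or range.

## Working session

There is one attempt and no reset: what is moved stays moved. The work goes in short steps, Python scripts to look and compute and a shell command to move; the robot and the scene stay as the last step left them, time stands still between calls to the robot, and variables do not carry over. Pictures are saved under pics/ and viewed, at most 10 in all, crops included, and the job is handed in when it is done.

```bash
mkdir -p pics
cat > h.py <<'E'
import numpy as np, cv2
from plant import get_state, snapshot, camera_model, r
def cloud(name):
    im,d=snapshot(name); c=camera_model(name); K=np.array(c["intrinsics"]); V=np.array(c["view"])
    v,u=np.mgrid[:d.shape[0],:d.shape[1]]
    P=np.stack([(u-K[0,2])*d/K[0,0],(v-K[1,2])*d/K[1,1],d],-1)
    W=(P-V[:3,3])@V[:3,:3]
    W[d==0]=np.nan
    return im,W
E
python3 - <<'E'
from h import *
s=get_state(); print(s)
for n in("top","side"):
    im,W=cloud(n); np.savez(n+".npz",im=im,W=W); cv2.imwrite(f"pics/{n}0.png",im[:,:,::-1])
    print(n, np.array(camera_model(n)["view"]).round(3).tolist())
E
```

```text
{'clock': 0.0, 'q': array([ 1.14276543,  0.69000238, -0.19451302,  1.56628056,  0.15729942,
        0.90251961, -0.21511007]), 'qd': array([ 0.00090198,  0.00035744, -0.00053478, -0.00130682, -0.00014625,
       -0.00019987, -0.00148234]), 'joint_torque': array([ 4.14246288e-04, -5.27559721e+01, -1.26613598e+00, -1.53432387e+01,
       -5.26123226e-02,  6.59403144e-03,  1.37536827e-04]), 'tool_pos': array([ 0.27818658, -0.55901801,  0.24891543]), 'eef_rot': array([ 9.73449395e-01,  2.28900520e-01, -2.71135204e-04, -8.67884249e-04]), 'contact_force': array([ 0.5774434 , -0.22157931,  0.46607199]), 'moment': array([ 0.00407612, -0.0059372 , -0.00488599]), 'finger_force': 0.0, 'opening': 1.0037775615457425}
top [[-0.006, -1.0, 0.017, -0.075], [-0.996, 0.004, -0.087, 0.525], [0.087, -0.018, -0.996, 1.32], [0.0, 0.0, 0.0, 1.0]]
side [[-0.955, -0.295, 0.015, 0.462], [-0.212, 0.651, -0.729, 0.212], [0.205, -0.7, -0.685, 1.265], [0.0, 0.0, 0.0, 1.0]]
```

View pics/top0.png

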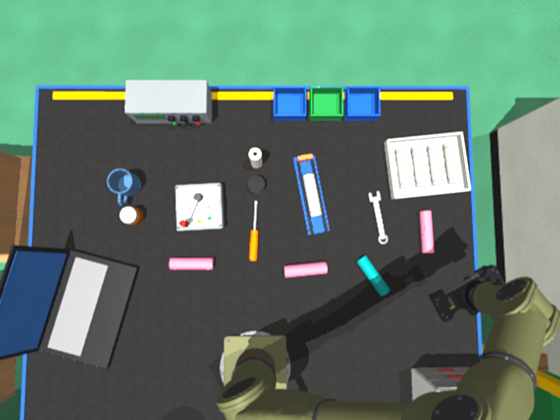

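View pics/side0.png

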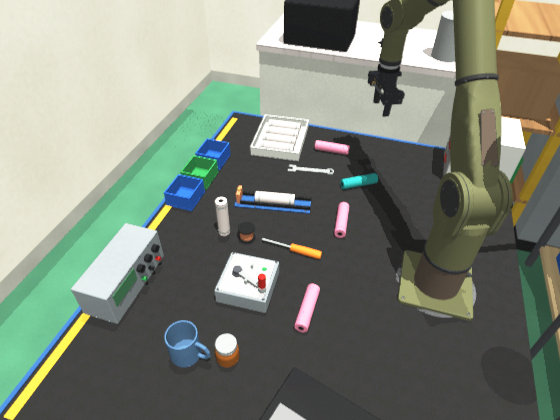

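The top view shows the following:
- The blue cradle is at about (311,193), with the copper contact at (305,158).
- The grey box is at (200,206), its lever running from (198,197) to the red grip at (184,223).

Resistor candidates:
- **White, in the cradle:** (313,195). This is the one meant, because it is white and lies between the rails.
- **White spare, standing:** (255,157).
- **Pink:** (191,264), (305,270) and (427,231).
- **Turquoise:** (373,276).

Next I'll measure and confirm this in one crop.

Run:
```python
from h import *
T=np.load("top.npz"); im,W=T["im"],T["W"]
cv2.imwrite("pics/crop1.png",cv2.resize(im[140:250,160:340][:,:,::-1],None,fx=4.4,fy=4.4,interpolation=cv2.INTER_CUBIC))
hsv=cv2.cvtColor(im,cv2.COLOR_RGB2HSV); H,S,V=[hsv[...,i].astype(int) for i in range(3)]
vv,uu=np.mgrid[:420,:560]
def rep(n,m):
    p=W[m]; p=p[~np.isnan(p[:,0])]; 
    (c,sz,a)=cv2.minAreaRect((p[:,:2]*1000).astype(np.float32)); 
    print(n,len(p),"mean",p.mean(0).round(4),"med z",np.median(p[:,2]).round(4),"rect c",np.round(c,1),np.round(sz,1),round(a,2)); return p
cr=(uu>285)&(uu<335)&(vv>148)&(vv<242)
rep("blue",cr&(H>100)&(H<125)&(S>120)&(V>60))
c=rep("copper",cr&(H<20)&(S>80)&(vv<170)&(W[...,2]>.04))
w=rep("white",cr&(S<60)&(V>110)&(W[...,2]>.035)&(vv>165))
t=rep("all-top>38mm",cr&(W[...,2]>.036)&(vv>164))
bx=(uu>165)&(uu<235)&(vv>175)&(vv<240)
rep("boxtop",bx&(abs(W[...,2]-.055)<.006))
rep("red",bx&((H<8)|(H>172))&(S>150)&(V>80)&(W[...,2]>.08))
rep("redtop",bx&(W[...,2]>.112))
rep("green",bx&(H>45)&(H<80)&(S>80))
rep("yellow",bx&(H>22)&(H<35)&(S>80))
for n,b in dict(spare=(240,270,140,172),spool=(243,270,172,196),tin=(115,145,200,228),mug=(105,145,165,200)).items():
    rep(n,(uu>b[0])&(uu<b[1])&(vv>b[2])&(vv<b[3])&(W[...,2]>.03))
rep("screwdr",(uu>245)&(uu<262)&(vv>200)&(vv<265)&(W[...,2]>.006))
```

```text
blue 891 mean [ 0.568  -0.1888  0.0086] med z 0.0084 rect c [ 578.  -190.3] [273.9  80.8] 10.55
copper 32 mean [ 0.6919 -0.1668  0.0489] med z 0.0495 rect c [ 695.6 -167.7] [14.8 49.8] 13.42
white 413 mean [ 0.5687 -0.19    0.0434] med z 0.0436 rect c [ 569.8 -189.8] [140.3  36.3] 10.97
all-top>38mm 401 mean [ 0.5681 -0.1903  0.0436] med z 0.0438 rect c [ 569.8 -190. ] [140.6  35.5] 10.13
boxtop 1693 mean [0.5305 0.1819 0.0566] med z 0.0567 rect c [530.6 185.6] [149.9 150.1] 3.26
red 33 mean [0.4736 0.2198 0.1184] med z 0.1216 rect c [473.5 221.3] [12.9 15.8] 3.17
redtop 41 mean [0.4727 0.2233 0.122 ] med z 0.1223 rect c [473.5 222.8] [18.9 19. ] 86.71
green 7 mean [0.4937 0.15   0.0583] med z 0.0582 rect c [494.2 149.8] [6.5 7.1] 46.48
yellow 8 mean [0.4836 0.1829 0.0578] med z 0.0571 rect c [483.4 182.6] [6.6 6.5] 2.93
spare 186 mean [ 0.6802 -0.0035  0.1193] med z 0.1391 rect c [684.7  -2.9] [36.1 35.1] 89.15
spool 219 mean [ 0.6064 -0.0028  0.0468] med z 0.0469 rect c [606.4  -3.2] [52.6 52.3] 43.86
tin 339 mean [0.5056 0.4068 0.063 ] med z 0.0697 rect c [515.9 409.4] [83.  54.6] 11.08
mug 441 mean [0.6085 0.4321 0.0684] med z 0.0714 rect c [607.3 428.5] [84.8 78.8] 35.42
screwdr 301 mean [0.4263 0.0059 0.0205] med z 0.0216 rect c [451.8   5. ] [202.1  50.2] 1.44
```

View pics/crop1.png

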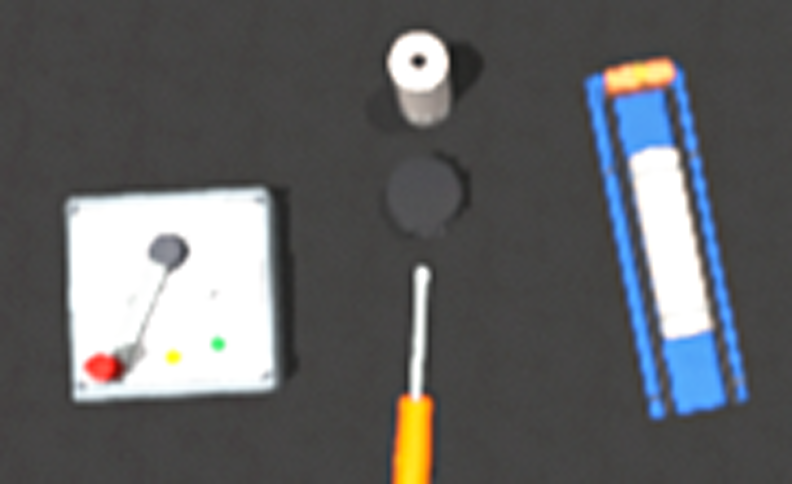

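The crop confirms the target: the white cylinder lies between the cradle's rails, crop x 635–710 and y 150–335, with its tail at about (690,335). The box, lever and dots match their description. Measurements are consistent with the sizes given:
- **Resistor:** 140 x 36 mm, yaw about 10.4°, tail at (0.501, -0.203), gap about 50 mm.
- **Box:** 150 x 150 mm, yaw 3.3°.
- **Grip:** 94 mm from the pivot.

I'll start moving now.

```bash
python3 -m inch '-1 0 0 0 0 0 0.094;-1 0 0 0 0 0 0.094;-1 0 0 0 0 0 0.093;-1 0.020 -0.026 0 0 0 0;-1 0.020 -0.026 0 0 0 0;-1 0.020 -0.026 0 0 0 0;-1 0.020 -0.026 0 0 0 0;-1 0.020 -0.026 0 0 0 0;-1 0.020 -0.026 0 0 0 0;-1 0.020 -0.026 0 0 0 0;-1 0.020 -0.026 0 0 0 0;-1 0.020 -0.026 0 0 0 0;-1 0.020 -0.026 0 0 0 0;-1 0.020 -0.026 0 0 0 0;-1 0.019 -0.024 0 0 0 0;-1 0 0 0 0 0 0;-1 0 0 0 0 0 0' 10
cat > s.py <<'E'
from h import *
from scipy.spatial.transform import Rotation as R
import sys
s=get_state(); M=R.from_quat(s["eef_rot"]).as_matrix()
print("t",round(s["clock"],2),"p",s["tool_pos"].round(4),"yaw x deg",np.degrees(np.arctan2(M[1,0],M[0,0])).round(2),"z",M[:,2].round(3),"F",s["contact_force"].round(1),"open",round(s["opening"],2))
if len(sys.argv)>1:
    g=np.array([float(a) for a in sys.argv[1:4]]); print("shift in tool",(M.T@(g-s["tool_pos"])).round(4))
E
python3 s.py 0.4567 -0.2107 0.036
```

```text
clock: 1.52
tool_pos: [0.4586, -0.2096, 0.2495]
eef_rot: [0.996, 0.093, -0.0, -0.0]
contact_force: [0.1, -0.1, -0.5]
opening: 0.005
finger_force: 0.0
t 1.52 p [ 0.4586 -0.2096  0.2495] yaw x deg 10.63 z [-0.     0.001 -1.   ] F [ 0.1 -0.1 -0.5] open 0.01
shift in tool [-0.0021  0.0009  0.2135]
```

```bash
python3 -m inch '-1 0 0 0.035 0 0 0;-1 0 0 0.035 0 0 0;-1 0 0 0.035 0 0 0;-1 0 0 0.035 0 0 0;-1 0 0 0.030 0 0 0;-1 0 0 0.023 0 0 0;-1 0 0.001 0.012 0 0 0;-1 0 0 0.008 0 0 0;-1 0 0 0 0 0 0;-1 0 0 0 0 0 0'; python3 s.py 0.541 -0.1952 0.036
python3 - <<'E'
from h import *
im,W=cloud("side"); cv2.imwrite("pics/side1.png",cv2.resize(im[160:240,210:370][:,:,::-1],None,fx=5,fy=5,interpolation=cv2.INTER_CUBIC))
E
```

```text
clock: 2.35
tool_pos: [0.4582, -0.2134, 0.0373]
eef_rot: [0.996, 0.09, 0.0, 0.0]
contact_force: [0.7, -0.1, 0.7]
opening: 0.003
finger_force: 0.0
t 2.35 p [ 0.4582 -0.2134  0.0373] yaw x deg 10.31 z [ 0.001 -0.001 -1.   ] F [ 0.7 -0.1  0.7] open 0.0
shift in tool [ 0.0847 -0.0031  0.0014]
```

View pics/side1.png

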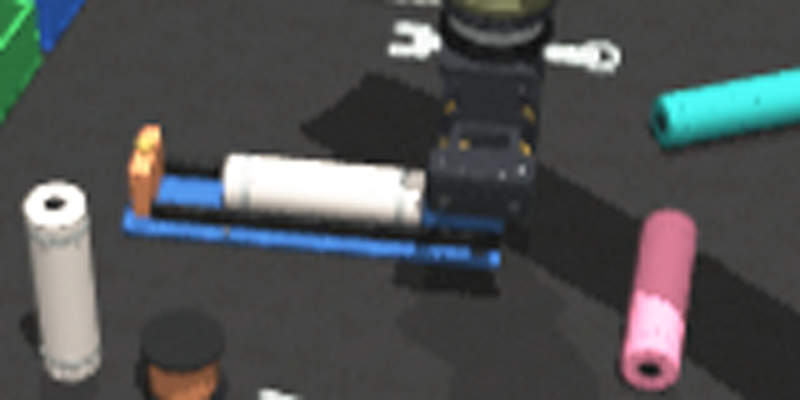

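The side crop shows the closed fingers (430–535, 140–220) at the cradle's open end, just behind the tail, with the path to the copper contact at (147,170) clear. I'll push next.

```bash
python3 -m inch '-1 0.006 -0.001 0.001 0 0 0;-1 0.006 -0.001 0 0 0 0;-1 0.006 -0.0005 0 0 0 0;-1 0.005 0 0 0 0 0;-1 0.004 0 0 0 0 0;-1 0.004 0 0 0 0 0;-1 0.004 0 0 0 0 0;-1 0.004 0 0 0 0 0;-1 0.004 0 0 0 0 0;-1 0.004 0 0 0 0 0;-1 0.004 0 0 0 0 0;-1 0.004 0 0 0 0 0;-1 0.004 0 0 0 0 0;-1 0.004 0 0 0 0 0;-1 0.004 0 0 0 0 0;-1 0.003 0 0 0 0 0;-1 0 0 0 0 0 0'; python3 s.py 0.541 -0.1952 0.036
```

```text
clock: 3.82
tool_pos: [0.5278, -0.1972, 0.0357]
eef_rot: [0.996, 0.091, 0.001, 0.0]
contact_force: [-0.6, -0.4, 0.4]
opening: 0.007
finger_force: 0.0
t 3.82 p [ 0.5278 -0.1972  0.0357] yaw x deg 10.4 z [ 0.002  0.    -1.   ] F [-0.6 -0.4  0.4] open 0.01
shift in tool [ 0.0133  0.0004 -0.0002]
```

```bash
python3 -m inch '-1 0.002 0 0 0 0 0;-1 0.002 0 0 0 0 0;-1 0.002 0 0 0 0 0;-1 0.002 0 0 0 0 0;-1 0.002 0 0 0 0 0'|grep -E 'force|pos'; python3 -m inch '-1 0.001 0 0 0 0 0;-1 0.001 0 0 0 0 0;-1 0.001 0 0 0 0 0'|grep -E 'force|pos'
python3 - <<'E'
from h import *
im,W=cloud("side"); cv2.imwrite("pics/side2.png",cv2.resize(im[160:240,210:370][:,:,::-1],None,fx=5,fy=5,interpolation=cv2.INTER_CUBIC))
E
```

```text
tool_pos: [0.5362, -0.1959, 0.0358]
contact_force: [-1.5, -0.1, 0.9]
finger_force: 1.2
tool_pos: [0.5391, -0.1953, 0.0358]
contact_force: [-2.7, -0.2, 2.5]
finger_force: 1.3
```

View pics/side2.png

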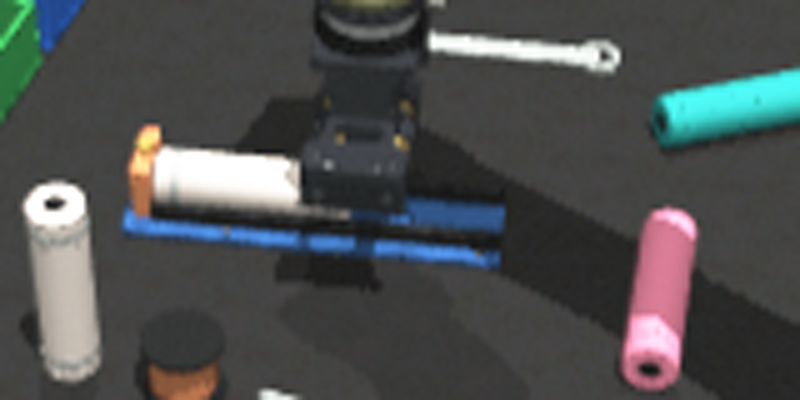

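The nose at (157,175) is now at the copper face or very close to it. I'll press on in small steps until the force shows contact.

```bash
for i in 1; do python3 -m inch '-1 0.001 0 0 0 0 0;-1 0.001 0 0 0 0 0;-1 0 0 0 0 0 0'|grep -E 'force|pos'; done;  python3 -m inch '-1 0.001 0 0 0 0 0;-1 0.001 0 0 0 0 0;-1 0 0 0 0 0 0'|grep -E 'force|pos'
```

```text
tool_pos: [0.5401, -0.1951, 0.0357]
contact_force: [-4.8, -0.9, 3.4]
finger_force: 2.4
tool_pos: [0.5401, -0.1951, 0.0356]
contact_force: [-7.7, -1.0, 6.0]
finger_force: 4.0
```

Position has stalled at 0.5401 while the force climbs to about 8 N, so the resistor is seated. I'll back off along the cradle, lift, and check from the top camera.

```bash
python3 -m inch '-1 0 0 0 0 0 0;-1 0 0 0 0 0 0;-1 -0.004 0 0 0 0 0;-1 -0.010 0 0 0 0 0;-1 -0.015 0 0 0 0 0;-1 -0.015 0 0 0 0 0;-1 0 0 -0.03 0 0 0;-1 0 0 -0.04 0 0 0;-1 0 0 -0.04 0 0 0;-1 -0.02 -0.02 -0.03 0 0 0;-1 -0.02 -0.035 0 0 0 0.11;-1 0 -0.04 0 0 0 0.11;-1 0 -0.04 0 0 0 0.11;-1 0 -0.04 0 0 0 0.11;-1 0 -0.03 0 0 0 0.11;-1 0 0 0 0 0 0;-1 0 0 0 0 0 0'|grep -E 'force|pos'
python3 - <<'E'
from h import *
im,W=cloud("top"); hsv=cv2.cvtColor(im,cv2.COLOR_RGB2HSV); H,S,V=[hsv[...,i].astype(int) for i in range(3)]
cv2.imwrite("pics/top2.png",cv2.resize(im[140:280,150:340][:,:,::-1],None,fx=4,fy=4,interpolation=cv2.INTER_CUBIC))
vv,uu=np.mgrid[:420,:560]; cr=(uu>285)&(uu<335)&(vv>148)&(vv<242)
m=cr&(S<60)&(V>110)&(W[...,2]>.035)&(W[...,2]<.06)
print(cv2.minAreaRect((W[m][:,:2]*1000).astype(np.float32)))
E
# lever approach pose
python3 - <<'E'
import numpy as np
piv=np.array([.5606,.1873]); y=np.radians(3.26)
for a,s in((-.0,.055),(0,.030),(.45,.0285),(.88,.0285)):
    f=np.pi+y-.45+a; e=np.array([np.cos(f),np.sin(f)]); t=np.array([-e[1],e[0]])
    print(a,s,(piv+.095*e-s*t).round(4),"yaw x",np.degrees(f-np.pi).round(1))
E
python3 s.py 0.515 0.275 0.16
```

```text
tool_pos: [0.465, -0.0041, 0.1759]
contact_force: [-0.0, -0.1, -0.2]
finger_force: 0.0
((621.2528686523438, -181.50450134277344), (141.9322052001953, 36.4151611328125), 11.521316528320312)
-0.0 0.055 [0.4939 0.2745] yaw x -22.5
0 0.03 [0.4843 0.2514] yaw x -22.5
0.45 0.0285 [0.4641 0.2104] yaw x 3.3
0.88 0.0285 [0.4633 0.168 ] yaw x 27.9
t 6.5 p [ 0.4642 -0.0063  0.1758] yaw x deg -20.95 z [ 0.003 -0.    -1.   ] F [-0.3 -0.8  0.3] open 0.01
shift in tool [-0.0532 -0.2809  0.0159]
```

View pics/top2.png

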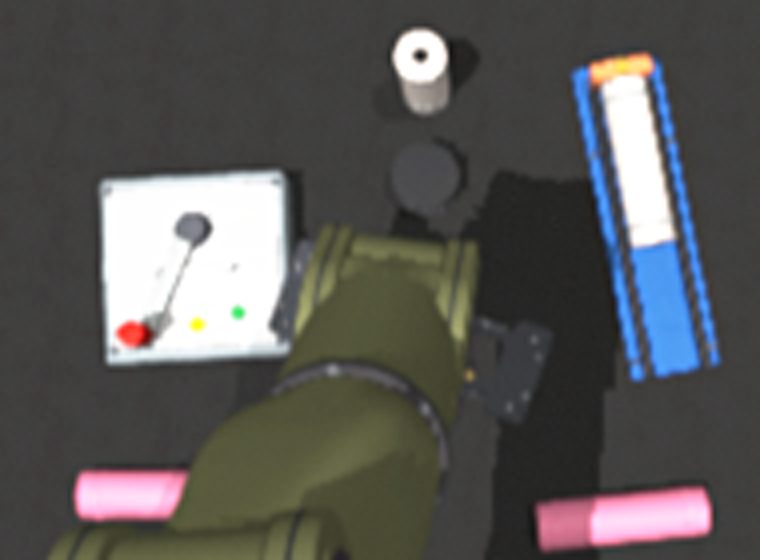

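The resistor is flush against the copper: its white nose meets the contact at crop (625,80), with no gap visible. It moved 52 mm, and the lever is still off with the grip at (133,333). Next I'll move to the +y side of the grip and descend.

```bash
python3 -m inch '-1 0 0 0 0 0 0.027;-1 -0.010 -0.034 0 0 0 0;-1 -0.010 -0.034 0 0 0 0;-1 -0.010 -0.034 0 0 0 0;-1 -0.010 -0.034 0 0 0 0;-1 -0.010 -0.034 0 0 0 0;-1 -0.010 -0.034 0 0 0 0;-1 -0.010 -0.034 0 0 0 0;-1 -0.010 -0.033 0 0 0 0;-1 0 0 0 0 0 0;-1 0 0 0.03 0 0 0;-1 0 0 0.03 0 0 0;-1 0 0 0.017 0 0 0;-1 0 0 0 0 0 0;-1 0 0 0 0 0 0'|grep -E 'force|pos'; python3 s.py 0.4843 0.2514 0.099
python3 - <<'E'
from h import *
im,W=cloud("side"); cv2.imwrite("pics/side3.png",cv2.resize(im[200:370,150:350][:,:,::-1],None,fx=3.5,fy=3.5,interpolation=cv2.INTER_CUBIC))
E
```

```text
tool_pos: [0.4943, 0.2717, 0.0983]
contact_force: [-0.3, -0.2, -0.5]
finger_force: 0.0
t 7.75 p [0.4943 0.2717 0.0983] yaw x deg -22.89 z [-0.001 -0.001 -1.   ] F [-0.3 -0.2 -0.5] open 0.01
shift in tool [-0.0013  0.0226 -0.0007]
```

View pics/side3.png

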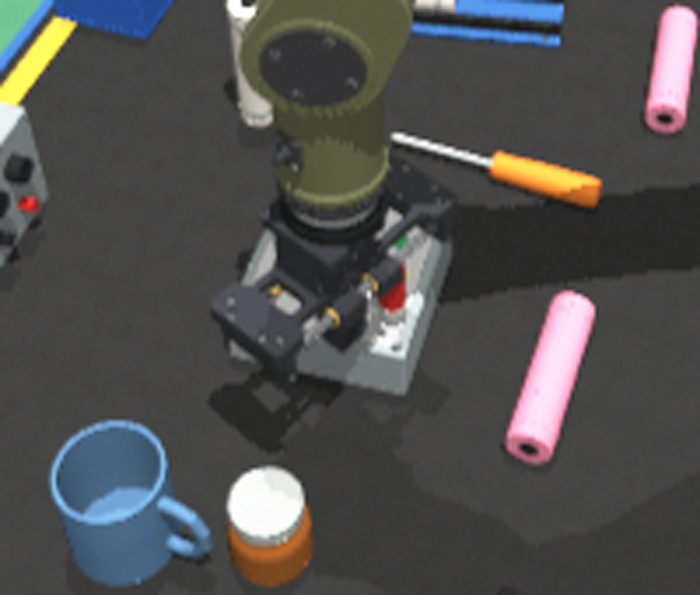

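The side crop shows the fingers at (345,320) beside the red grip at (395,290), with a small gap and the mug and jar clear. I'll close in and start the arc.

```bash
python3 -m inch '-1 -0.001 0.007 0 0 0 0;-1 0 0.007 0 0 0 0;-1 0 0.005 0 0 0 0;-1 0 0.003 0 0 0 0;-1 0 0 0 0 0 0'|grep -E 'force|pos'; python3 -m inch '-1 -0.0013 0.0047 0 0 0 -0.05;-1 -0.0013 0.0047 0 0 0 -0.05;-1 -0.0013 0.0047 0 0 0 -0.05;-1 -0.0013 0.0047 0 0 0 -0.05'|grep -E 'force|pos';  python3 -m inch '-1 -0.0013 0.0047 0 0 0 -0.05;-1 -0.0013 0.0047 0 0 0 -0.05;-1 -0.0013 0.0047 0 0 0 -0.05;-1 -0.0013 0.0047 0 0 0 -0.05;-1 -0.0013 0.0047 0 0 0 -0.05;-1 0 0 0 0 0 0'|grep -E 'force|pos'; python3 s.py 0.4641 0.2104 0.099
```

```text
tool_pos: [0.4842, 0.2527, 0.0993]
contact_force: [-0.6, 0.0, 0.2]
finger_force: 0.0
tool_pos: [0.474, 0.2402, 0.0991]
contact_force: [0.0, 5.7, -1.2]
finger_force: 2.7
tool_pos: [0.4646, 0.2144, 0.0989]
contact_force: [0.4, -0.4, 0.1]
finger_force: 0.0
t 9.05 p [0.4646 0.2144 0.0989] yaw x deg 3.13 z [-0. -0. -1.] F [ 0.4 -0.4  0.1] open 0.0
shift in tool [-0.0007  0.004  -0.0001]
```

Contact came at about 5.7 N, then the lever snapped ahead to the first detent as described. I'll continue the arc to the second stop.

```bash
python3 -m inch '-1 -0.0005 0.004 0 0 0 0;-1 -0.0013 0.0047 0 0 0 -0.05;-1 -0.0013 0.0047 0 0 0 -0.05;-1 -0.0013 0.0047 0 0 0 -0.05'|grep -E 'force|pos'; python3 -m inch '-1 -0.0013 0.0047 0 0 0 -0.05;-1 -0.0013 0.0047 0 0 0 -0.05;-1 -0.0013 0.0047 0 0 0 -0.05;-1 -0.0013 0.0047 0 0 0 -0.05'|grep -E 'force|pos'; python3 s.py 0.4633 0.168 0.099
```

```text
tool_pos: [0.4622, 0.1983, 0.0988]
contact_force: [-1.5, 6.9, -0.4]
finger_force: 3.1
tool_pos: [0.461, 0.1799, 0.0988]
contact_force: [-1.3, 1.0, 0.3]
finger_force: 1.1
t 9.72 p [0.461  0.1799 0.0988] yaw x deg 23.41 z [-0.002  0.003 -1.   ] F [-1.3  1.   0.3] open 0.01
shift in tool [-0.0026  0.0118 -0.0002]
```

```bash
python3 -m inch '-1 -0.0010 0.0040 0 0 0 -0.03;-1 -0.0008 0.0040 0 0 0 -0.02;-1 -0.0005 0.0030 0 0 0 -0.01;-1 0 0 0 0 0 0;-1 0 0 0 0 0 0'|grep -E 'force|pos'; python3 s.py 0.4633 0.168 0.099
```

```text
tool_pos: [0.4657, 0.1653, 0.0987]
contact_force: [0.4, -0.1, -0.1]
finger_force: 0.0
t 10.13 p [0.4657 0.1653 0.0987] yaw x deg 26.44 z [ 0.001 -0.001 -1.   ] F [ 0.4 -0.1 -0.1] open 0.0
shift in tool [-0.0009 -0.0035 -0.0003]
```

The tool is past the 0.88 position with no contact force, so the lever has snapped ahead. I'll back away, lift clear and verify.

```bash
python3 -m inch '-1 0 -0.01 0 0 0 0;-1 0 -0.015 0 0 0 0;-1 0 -0.015 0 0 0 0;-1 0 0 -0.03 0 0 0;-1 0 0 -0.04 0 0 0;-1 0 0 -0.04 0 0 0;-1 0 -0.02 -0.03 0 0 0;-1 -0.02 -0.03 0 0 0 0;-1 -0.03 -0.025 0 0 0 0;-1 -0.03 -0.025 0 0 0 0;-1 -0.03 -0.025 0 0 0 0;-1 -0.02 -0.02 0 0 0 0;-1 0 0 0 0 0 0;-1 0 0 0 0 0 0;-1 0 0 0 0 0 0'|grep -E 'force|pos'
python3 - <<'E'
from h import *
im,W=cloud("top"); cv2.imwrite("pics/top3.png",cv2.resize(im[130:270,100:340][:,:,::-1],None,fx=3.3,fy=3.3,interpolation=cv2.INTER_CUBIC))
hsv=cv2.cvtColor(im,cv2.COLOR_RGB2HSV); H,S,V=[hsv[...,i].astype(int) for i in range(3)]; vv,uu=np.mgrid[:420,:560]
m=(uu>165)&(uu<235)&(vv>175)&(vv<245)&(W[...,2]>.108)&(W[...,2]<.13)&(S>100)
if m.sum():
    c=np.array(cv2.minAreaRect((W[m][:,:2]).astype(np.float32)*1000)[0])/1000; d=c-[.5606,.1873]; print("grip",c,np.hypot(*d),"lever",np.arctan2(-d[1],-d[0])-np.radians(3.26)+.45)
m=(uu>285)&(uu<335)&(vv>148)&(vv<242)&(S<60)&(V>110)&(W[...,2]>.035)&(W[...,2]<.06)
print(cv2.minAreaRect((W[m][:,:2]*1000).astype(np.float32)))
E
```

```text
tool_pos: [0.2663, 0.274, 0.2388]
contact_force: [0.5, -0.1, -0.0]
finger_force: 0.0
grip [0.47780994 0.13959404] 0.09555131206788728 lever 0.9158589980360385
((621.2704467773438, -181.2037811279297), (141.75479125976562, 36.74954605102539), 11.25246524810791)
```

View pics/top3.png

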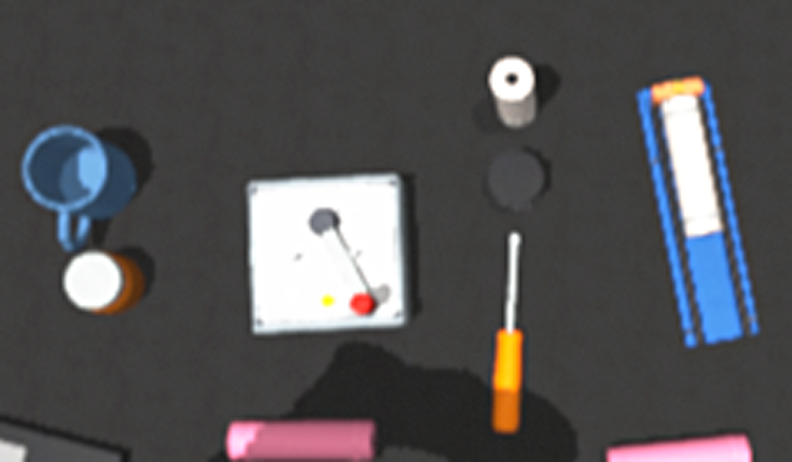

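The lever's grip at (362,302) covers the green mark, at a measured angle of about 0.91 rad. The resistor is still flush with the copper at (678,95), nothing else has moved, and the arm is clear. I'll hand the job in.

```bash
python3 -c "from plant import r; print(r.finish_job())"
```

```text
the job is handed in; nothing more can be done
None
```

The resistor rests against the copper contact, the lever was then pushed to the second stop at the green mark (measured about 0.91 rad), nothing else visibly moved, and the job is handed in; no verdict came back.

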